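Hang a stained smear slide up to dry in self-closing forceps

ROBOT

A 7-joint arm with a two-finger parallel gripper is mounted at the origin on a cart in front of the work surface, level with it; the furniture and walls round the work are solid. World frame = base frame: x ahead of the robot, y to its left, z up, the work surface at z = 0. Lengths are in m, angles in rad, forces in N, time in s.
With the tool pointing down it reaches from about 0.425 to 0.925 m from the base axis. Payload 6.8 kg.
Tool frame: the origin (TCP) lies at the very end of the fingers, on their centre line; the grasp point (between the pads) lies 19 mm behind it; z points along the fingers, y is the line along which they close (so a half turn about z gives the same grasp; the last joint's range is limited). The gripper opens to 85 mm and grips with 20 to 120 N. Pads are 22 mm wide; open, the fingers measure 114 mm over their backs; the gripper's body (76 mm by 85 mm) begins 54 mm behind the grasp point. The pads swing forward as they close: fully open they stand 13 mm farther back than shut.
Start: joints at [-1.293, 0.477, 0.022, 1.555, -0.011, 1.109, -0.083], TCP at [0.254, 0.625, 0.231] pointing down, gripper open.
Joint ranges: [-2.96, 2.96], [-0.34, 2.1], [-1.41, 1.46], [0.24, 2.44], [-1.37, 4.51], [0.17, 1.92], [-2.96, 2.96]. Speed limits (rad/s): [2.39, 2.39, 3.14, 3.14, 3.14, 3.14, 3.14].

INTERFACE

Orientations are given as a unit quaternion [w, x, y, z].
In Python, from station import bot gives the robot as it stands. The module is installed in compiled form; this text tells all that it offers.
- The arm moves only by the shell command python3 -m jog 'ROWS' [OPENING] [FORCE]. ROWS is JSON, a list of rows, each a list of 4 numbers: the shift along the tool's x, y, z in cm, then the turn about the tool's z in rad. In form: [[x, y, z, spin], ...]. A call has 1 to 20 rows; each row is the pose to reach, as a shift and turn from the pose commanded when the call began, along the tool's axes at that moment; what a row does not reach only later rows make up. A row lasts 1/12 s, in which the tool goes at most 41.7 mm and 7.16 degrees, less where a joint would pass 70% of its speed; a pose out of reach is approached as far as the arm can. A call with a gripper value outside its range is refused whole. OPENING is the closure, from -1 (fully open) to 1 (shut), set as the call begins (- or left out, the last holds). The fingers move at their own pace and stop on an object; FORCE is the grip in N (left out, the last holds). Time passes only in rows, so rows that repeat a pose let the fingers close. It gives the time, the measured TCP pose, the force, the opening and the grip force at its end, in the units of the state.
- bot.get_obs(): the state, without advancing time (a new reading comes with each control period).
- bot.read_camera(name): name is "scene" or "top" or "wrist"; returns a dict with "pixels" (384x512x3 uint8, red, green, blue), "depth" (384x512 float32, m along the optical axis (not along the pixel's ray), 0 where there is no reading), "fovy" (degrees; the focal length in pixels is half the picture's height over the tangent of half this angle, whatever the lens; pixels are square), "cx", "cy" (the principal point, pixels), "pose" (4x4, takes a point from camera to world coordinates). Camera axes: x right, y down, z forward; pixel columns grow to the right and rows downward; lengths in m; the calibration is good to about 2 mm. A picture is of the moment at which its call begins.
- bot.hand_in(): hands the job in; it is judged then, once.
The state is a dict: "t": time; "q": joint angles; "joint_vel": joint speeds; "joint_torque": joint torques, N m; "eef_pos": TCP position; "tool_rot": TCP orientation; "contact_force": force on the tool from outside, world axes, zero at the start; "torque": the same for the moment, N m; "gripper_width": opening from 0.0 (shut) to 1.0 (fully open); "grasp_force": force on a finger pad.
Only numpy, scipy, OpenCV 4.12 (cv2) and the standard library are available. Lean on these libraries where they do the work, as an engineer would, in place of code of your own. Each camera call takes 0.05 s, during which the arm holds its last target. There are 200 camera calls.

TASK

Take the self-closing slide forceps from their stand, squeeze them open above the glass slide in the staining jar, and lower them over it until the slide's top edge bears firmly but gently on the stop between the jaws (it is glass: never press it with more than about 1 kg), then relax the squeeze so that the jaws grip it. Lift the slide out and set the forceps gently back down in both saddles of the stand, upright, with the slide hanging from the jaws. Do not touch the slide with the robot's fingers, and do not shift the jar or the vials beside it.

Things in the scene. Friction and masses are not known exactly. Their poses are not given: they have to be found in the camera images.
- forceps: Steel self-closing slide forceps, 122 mm long, 0.10 kg, hanging jaws down in the stand. Origin: middle of the underside of the hanging bar, a flat cross bar 62 mm (x) by 14 mm (y) by 6 mm with a 15 mm disc at each end (inner faces 57 mm apart). z up along the forceps, y the squeezing direction. Tail 84 mm above the origin, jaw tips 38 mm below it.
- forceps_grip (a point): Middle between the two sprung finger rests (black pads 16 mm wide in x, facing +y and -y), 38 mm above the origin. Free, they measure 44 mm over the outsides; each gives 3 N/mm. At 35 to 40 mm (6 to 13 N a finger) the forceps are carried with jaws shut; from 31 mm (18 N) the jaws part; at 24 mm (23 N) they are fully open. Squeezing also shifts the forceps a few mm along the fingers.
- jaw_l (a joint): Opening angle of a jaw arm (the other mirrors it), rad: 0 shut (faces 1 mm apart), about 0.005 shut on the slide, 0.055 fully open (13 mm apart).
- forceps_tip (a point): Middle between the jaw tips, 38 mm below the forceps' origin. Jaw faces 16 mm wide (x), from 24 to 38 mm below the origin. Between the arms a forked stop slides stiffly on the spine: two feet, 13 mm wide in y and 22 mm apart in x, outside the jaws. Last set by hand, they end anywhere from 20 to 30 mm below the origin: not measured, to be felt for.
- slide: Glass microscope slide with a stained smear and a white frosted top end, 26 mm (x) by 2 mm (y) by 76 mm (z), 12 g, standing in the middle groove of the jar, free to lean about 1 mm. Origin: middle of its bottom edge; z up along it, y through its thickness.
- slide_top (a point): Middle of the slide's top edge, 76 mm above its origin.
- jar: Open rectangular glass staining jar, 42 mm (x) by 90 mm (y) by 62 mm high, 0.45 kg, loose. Origin: middle of its underside; inner floor 5 mm up; five grooves 14 mm apart along y, only the middle one filled: the slide rises 19 mm above the rim, its faces toward the jar's +y and -y.
- stand: Forceps stand, fixed: dark steel base 104 mm (x) by 84 mm (y) by 8 mm with a drip pan, and two slim posts 23 mm either side along its x, 37 mm clear between the saddles on top. Saddle floors 6 mm (x) by 18 mm (y), 140 mm above the origin (middle of the underside); lips flare outward to 12 mm above the floors. The bar lies across both saddles, end discs outside them (2.5 mm play each way).
- stand_seat (a point): Midpoint between the two saddle floors, 140 mm above the stand's origin: where the forceps' origin is when hung.
- vial_a: Control vial, 24 mm in diameter, 52 mm high, standing behind the jar. Origin: middle of its underside.
- vial_b: The other control vial, the same size, beside it. Origin: middle of its underside.

How it is judged:
By the outcome, as a careful person would: the job done as asked, in the order asked, and still so for the second after the job is handed in, with the robot touching nothing.
It also fails if it takes over 43 s, if anything falls off the work surface, if the arm or the gripper's body presses on something with over 40 N, if the wrist force passes 120 N, or if a joint passes its speed limit or range.

## Working session

There is one attempt and no reset: what is moved stays moved. The work goes in short steps, Python scripts to look and compute and a shell command to move; the robot and the scene stay as the last step left them, time stands still between calls to the robot, and variables do not carry over. Pictures are saved under pics/ and viewed, at most 14 in all, crops included, and the job is handed in when it is done.

```bash
mkdir -p pics
cat > h.py <<'E'
from station import bot
import numpy as np, cv2
def cam(n):
    d=bot.read_camera(n); np.savez(f'{n}.npz',**d); return d
def load(n): return dict(np.load(f'{n}.npz'))
def pts(d):
    z=d['depth']; h,w=z.shape; f=h/2/np.tan(np.radians(float(d['fovy']))/2)
    u,v=np.meshgrid(np.arange(w),np.arange(h))
    P=np.stack([(u-d['cx'])/f*z,(v-d['cy'])/f*z,z],-1)
    T=d['pose']; return P@T[:3,:3].T+T[:3,3]
E
python3 - <<'E'
from h import *
o=bot.get_obs(); print({k:np.round(v,3) for k,v in o.items()})
a=[]
for n in ['scene','top']:
    d=cam(n); a.append(d['pixels']); print(n,d['fovy'],d['cx'],d['cy'],np.round(d['pose'],3).tolist())
im=np.hstack(a)[:,:,::-1]
cv2.imwrite('pics/scene.png',cv2.resize(a[0][:,:,::-1],(800,600))); cv2.imwrite('pics/top.png',cv2.resize(a[1][:,:,::-1],(800,600)))
E
```

```text
{'t': np.float64(0.0), 'q': array([-1.293,  0.478,  0.022,  1.556, -0.011,  1.109, -0.083]), 'joint_vel': array([-0.   , -0.001,  0.   ,  0.   , -0.   ,  0.001, -0.001]), 'joint_torque': array([-1.0000e-03, -5.9643e+01,  1.6080e+00, -2.8121e+01,  1.2000e-02,
        9.0000e-03,  0.0000e+00]), 'eef_pos': array([0.254, 0.625, 0.23 ]), 'tool_rot': array([-0.   ,  0.192,  0.981, -0.001]), 'contact_force': array([0.017, 0.49 , 0.419]), 'torque': array([ 0.019, -0.008, -0.046]), 'grasp_force': np.float64(0.0), 'gripper_width': np.float64(0.999)}
scene 43.28754636517166 253.28749248815285 191.25995423789536 [[-0.866, -0.273, 0.419, 0.152], [-0.5, 0.442, -0.745, 0.423], [0.018, -0.854, -0.519, 0.584], [0.0, 0.0, 0.0, 1.0]]
top 48.81617008327804 250.7022793648925 197.36393022191655 [[0.002, -0.996, 0.084, 0.425], [-1.0, 0.0, 0.023, -0.233], [-0.023, -0.084, -0.996, 1.04], [0.0, 0.0, 0.0, 1.0]]
```

View pics/scene.png

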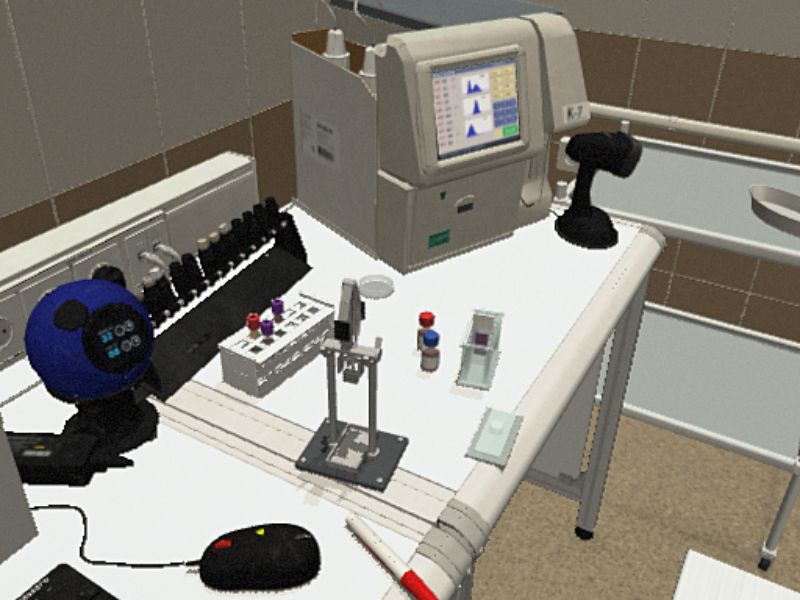

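View pics/top.png

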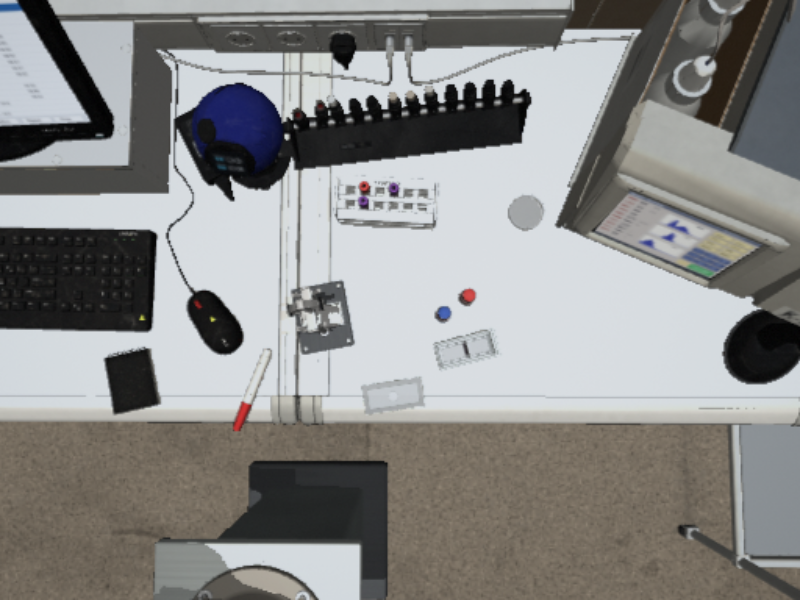

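The scene view shows the stand with the forceps at about (350,380) of 800x600, and the jar with the slide at (480,345). The vials are at (428,340). The top view has the stand at (322,316), the jar at (466,348) and the vials at (444,313) and (468,296).

Run:
```python
from h import *
t=load('top'); s=load('scene')
def crop(d,u0,v0,w,h,k): return cv2.resize(d['pixels'][v0:v0+h,u0:u0+w,::-1],None,fx=k,fy=k,interpolation=cv2.INTER_CUBIC)
A=crop(t,180,170,60,60,6);B=crop(t,270,180,60,60,6)
C=crop(s,185,170,80,60,6);C=crop(s,190,170,72,100,4)
D=crop(s,260,190,72,60,6)
im=np.zeros((600,800,3),np.uint8)
im[:360,:360]=A;im[:360,360:720]=B
cv2.imwrite('pics/crop1.png',im[:360,:720])
E=np.zeros((400,720,3),np.uint8);E[:,:288]=C;E[:360,288:]=D
cv2.imwrite('pics/crop2.png',E)
P=pts(t);Q=pts(s)
for n,X in (('top',P),('scene',Q)):
    # base of stand, and elevated parts by height
    def rep(l,m):
        q=X[m]; 
        if len(q)<4: print(n,l,len(q));return
        r=cv2.minAreaRect(q[:,:2].astype(np.float32)*1000); print(n,l,len(q),'med',np.round(np.median(q,0),4),'rect',np.round(r[0],1),np.round(r[1],1),round(r[2],1),'z',np.round(q[:,2].min(),3),np.round(q[:,2].max(),3))
    if n=='top': u,v=207,202
    c=P[195:215,195:220].reshape(-1,3)
    x0,y0=np.median(c[:,:2],0)
    near=(abs(X[...,0]-x0)<.08)&(abs(X[...,1]-y0)<.08)
    z=X[...,2]
    rep('base',near&(z>.004)&(z<.012))
    rep('saddle',near&(z>.136)&(z<.156))
    rep('pads',near&(z>.165)&(z<.195))
    rep('tail',near&(z>.215)&(z<.24))
    rep('forc',near&(z>.16)&(z<.24))
    j=P[215:232,285:310].reshape(-1,3); x1,y1=np.median(j[:,:2],0)
    nj=(abs(X[...,0]-x1)<.05)&(abs(X[...,1]-y1)<.06)
    rep('rim',nj&(z>.052)&(z<.07)); rep('slide',nj&(z>.07)&(z<.09)); rep('jar',nj&(z>.01)&(z<.07))
    hsv=cv2.cvtColor((t if n=='top' else s)['pixels'],cv2.COLOR_RGB2HSV)
    va=(z>.04)&(z<.06)&(hsv[...,1]>120)&(abs(X[...,0]-x1-.04)<.08)&(abs(X[...,1]-y1-.02)<.08)
    rep('red',va&((hsv[...,0]<10)|(hsv[...,0]>170))); rep('blue',va&(hsv[...,0]>100)&(hsv[...,0]<130))
```

```text
top base 948 med [ 0.4903 -0.1105  0.0083] rect [ 484.2 -109.1] [144.7 154.4] 5.8 z 0.004 0.012
top saddle 233 med [ 0.4926 -0.0985  0.146 ] rect [499.7 -97.8] [62.8 39.5] 11.7 z 0.136 0.154
top pads 53 med [ 0.4984 -0.1147  0.1884] rect [498.9 -98.6] [15.6 43.7] 13.7 z 0.166 0.194
top tail 53 med [ 0.4984 -0.0992  0.222 ] rect [499.4 -98.3] [13.3 16.6] 22.5 z 0.215 0.226
top forc 163 med [ 0.4991 -0.1015  0.2047] rect [498.9 -98.6] [15.6 43.7] 13.7 z 0.161 0.226
top rim 404 med [ 0.4502 -0.3193  0.0613] rect [ 465.6 -315.7] [78.1 90.1] 14.1 z 0.052 0.069
top slide 14 med [ 0.4465 -0.3197  0.0808] rect [ 447.4 -320.1] [23.4  1.6] 14.1 z 0.073 0.083
top jar 494 med [ 0.4524 -0.3191  0.0604] rect [ 466.8 -315.4] [80.5 90.1] 14.1 z 0.01 0.069
top red 49 med [ 0.5279 -0.3249  0.0519] rect [ 528.8 -323.7] [17.  16.5] 0.5 z 0.049 0.056
top blue 43 med [ 0.5018 -0.2872  0.0524] rect [ 501.8 -287.3] [14.1 14.1] 89.9 z 0.048 0.055
scene base 1723 med [ 0.491  -0.091   0.0085] rect [ 489.9 -100.7] [118.4  85.7] 11.0 z 0.004 0.012
scene saddle 413 med [ 0.4927 -0.0968  0.1461] rect [496.9 -96.1] [64.3 39.9] 19.7 z 0.136 0.156
scene pads 317 med [ 0.4964 -0.0976  0.1809] rect [498.5 -99.3] [15.9 46.2] 10.9 z 0.165 0.195
scene tail 83 med [ 0.4964 -0.0965  0.2207] rect [497.5 -98.6] [13.  15.7] 16.0 z 0.215 0.225
scene forc 565 med [ 0.4962 -0.0952  0.1886] rect [498.5 -99.3] [15.9 46.2] 10.9 z 0.16 0.225
scene rim 474 med [ 0.4441 -0.3184  0.0614] rect [ 463.8 -317.1] [78.8 92.4] 14.0 z 0.052 0.07
scene slide 73 med [ 0.4466 -0.3216  0.0766] rect [ 446.5 -321.6] [24.7  6.7] 14.7 z 0.07 0.083
scene jar 1066 med [ 0.443  -0.2869  0.0487] rect [ 464.1 -317.8] [83.2 92.4] 10.4 z 0.01 0.07
scene red 67 med [ 0.5258 -0.3215  0.0507] rect [ 527.4 -324.3] [16.6 17.8] 44.2 z 0.042 0.055
scene blue 78 med [ 0.5001 -0.2834  0.0503] rect [ 501.4 -286.5] [16. 17.] 29.1 z 0.04 0.054
```

View pics/crop1.png

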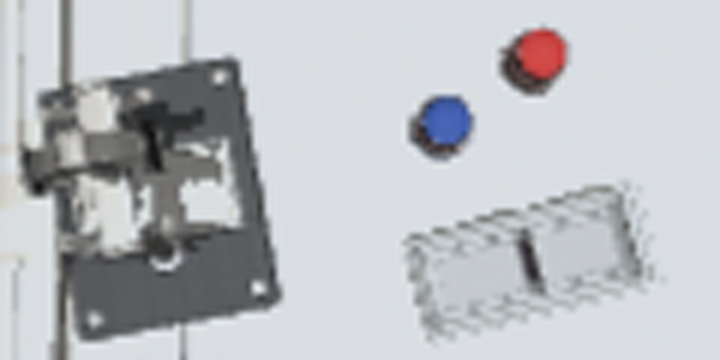

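View pics/crop2.png

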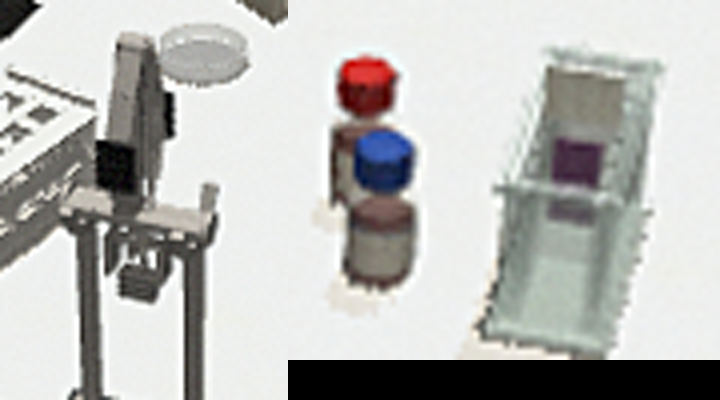

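The crops show the hanging bar running at about 12–14° to world x, the forceps' pads, and the slide edge-on in the jar's middle groove. The sizes agree with the given ones: pads 16x44 mm, tail z 0.224, slide top 0.081.

```bash
cat >> h.py <<'E'
def go(x,y,z,yaw=None):
    "tool-frame shift (cm) and spin from the measured pose; yaw = deg of tool x axis mod 180"
    from scipy.spatial.transform import Rotation as R
    o=bot.get_obs(); M=R.from_quat(o['tool_rot'],scalar_first=True).as_matrix()
    s=M.T@(np.array([x,y,z])-o['eef_pos'])*100
    cur=np.degrees(np.arctan2(M[1,0],M[0,0])); sp=None
    if yaw is not None: sp=-np.radians((yaw-cur+90)%180-90)
    print('shift',np.round(s,2),'spin',sp,'cur yaw',round(cur,2)); return s
E
python3 - <<'E'
from h import *
go(.47,.25,.26,12.5); go(.499,-.099,.255,12.5)
t=load('top');P=pts(t); g=t['pixels'].max(-1)
m=(abs(P[...,0]-.49)<.075)&(abs(P[...,1]+.105)<.075)&(P[...,2]>.003)&(P[...,2]<.013)&(g<95)
m=cv2.morphologyEx(m.astype(np.uint8),cv2.MORPH_OPEN,np.ones((3,3)))
q=P[m>0]; print(len(q),cv2.minAreaRect(q[:,:2].astype(np.float32)*1000))
s=load('scene');Q=pts(s); g=s['pixels'].max(-1)
m=(abs(Q[...,0]-.49)<.075)&(abs(Q[...,1]+.105)<.075)&(Q[...,2]>.003)&(Q[...,2]<.013)&(g<95)
m=cv2.morphologyEx(m.astype(np.uint8),cv2.MORPH_OPEN,np.ones((3,3)))
q=Q[m>0]; print(len(q),cv2.minAreaRect(q[:,:2].astype(np.float32)*1000))
E
```

```text
shift [-34.14 -26.6   -2.91] spin -0.6039580858983765 cur yaw 157.9
shift [-49.95 -57.84  -2.36] spin -0.6039580858983765 cur yaw 157.9
189 ((502.5379638671875, -96.12832641601562), (33.894874572753906, 108.39148712158203), 63.10896682739258)
1252 ((496.51885986328125, -98.5458984375), (103.93630981445312, 83.30685424804688), 10.52685260772705)
```

```bash
python3 -m jog '[[-3.4,-2.7,-1,-0.1],[-7,-5.5,-2,-0.2],[-10.5,-8.2,-2.9,-0.3],[-14,-11,-2.9,-0.4],[-17.2,-13.5,-2.9,-0.5],[-20.5,-16,-2.9,-0.57],[-24,-18.7,-2.9,-0.57],[-27.5,-21.3,-2.9,-0.57],[-31,-24,-2.9,-0.57],[-34,-26.6,-2.9,-0.57],[-36,-30,-2.9,-0.57],[-38,-33.5,-2.9,-0.57],[-40,-37,-2.9,-0.57],[-41.8,-40.5,-2.9,-0.57],[-43.6,-44,-2.9,-0.57],[-45.2,-47.6,-2.9,-0.57],[-46.8,-51.1,-2.9,-0.57],[-48.3,-54.5,-2.6,-0.57],[-49.9,-57.8,-2.4,-0.57],[-49.9,-57.8,-2.4,-0.57]]' -1 40; python3 -m jog '[[0,0,0,0],[0,0,0,0]]'
python3 - <<'E'
from h import *
go(.499,-.099,.255,11)
d=cam('wrist'); cv2.imwrite('pics/wrist.png',cv2.resize(d['pixels'][:,:,::-1],(800,600)))
P=pts(d)
near=(abs(P[...,0]-.4975)<.07)&(abs(P[...,1]+.0985)<.07)
z=P[...,2]
for l,a,b in (('base',.005,.011),('saddle',.136,.156),('pads',.165,.195),('tail',.215,.226)):
    m=near&(z>a)&(z<b); q=P[m]
    if len(q)>5:
        r=cv2.minAreaRect(q[:,:2].astype(np.float32)*1000); print(l,len(q),np.round(r[0],1),np.round(r[1],1),round(r[2],1),np.round(np.median(q,0),4))
E
```

```text
t: 1.77
eef_pos: [0.4975, -0.1063, 0.2551]
tool_rot: [-0.0, -0.087, 0.996, -0.002]
contact_force: [-0.2, -1.0, -0.1]
gripper_width: 1.004
grasp_force: 0.0
t: 1.93
eef_pos: [0.4986, -0.0972, 0.255]
tool_rot: [-0.0, -0.092, 0.996, 0.0]
contact_force: [0.1, 0.9, -0.3]
gripper_width: 1.002
grasp_force: 0.0
shift [-0.   -0.19 -0.  ] spin -0.00760959318976721 cur yaw -169.44
base 2888 [497.8 -98. ] [102.9  83.9] 10.6 [ 0.4798 -0.1035  0.0085]
saddle 928 [495.5 -98.1] [56.3 39.9] 10.8 [ 0.4815 -0.1002  0.1465]
pads 501 [498.8 -97.8] [16.3 44.5] 11.8 [ 0.4971 -0.0981  0.1842]
tail 431 [498.5 -97.9] [13.4 16.7] 15.0 [ 0.4973 -0.0981  0.2229]
```

View pics/wrist.png

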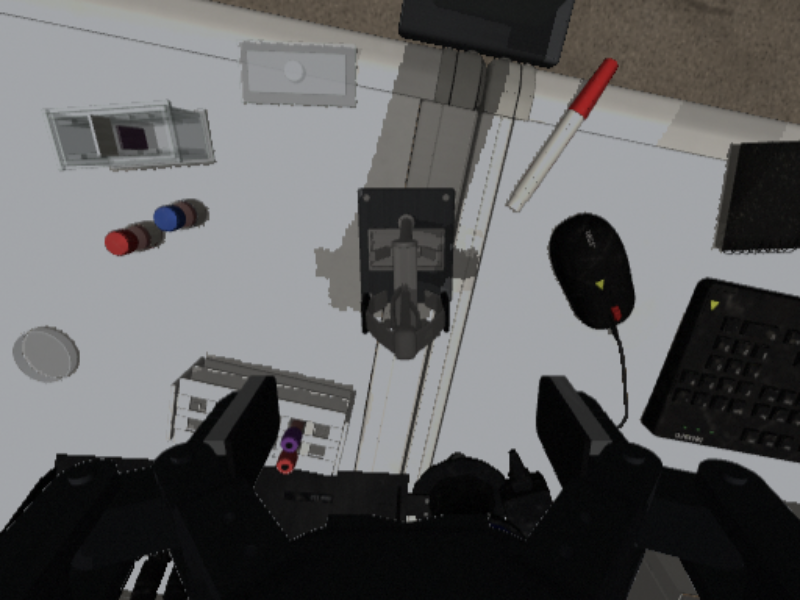

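The wrist view shows the stand square with the tool, with the forceps' tail at (404,340) centred between the fingers. The depth data put the grip at (0.498, -0.098) and the yaw at 10.7°.

```bash
python3 -m jog '[[0.08,-0.09,1,0],[0.08,-0.09,2.5,0],[0.08,-0.09,4,0],[0.08,-0.09,5.5,0],[0.08,-0.09,7,0],[0.08,-0.09,8.2,0],[0.08,-0.09,9.2,0],[0.08,-0.09,9.8,0],[0.08,-0.09,9.8,0],[0.08,-0.09,9.8,0]]'; python3 -m jog '[[0,0,0,0],[0,0,0,0],[0,0,0,0],[0,0,0,0],[0,0,0,0],[0,0,0,0],[0,0,0,0],[0,0,0,0]]' 0.1 40
```

```text
t: 2.82
eef_pos: [0.4982, -0.0986, 0.1572]
tool_rot: [-0.0, -0.092, 0.996, 0.0]
contact_force: [0.3, 0.3, -0.4]
gripper_width: 1.001
grasp_force: 0.0
t: 3.48
eef_pos: [0.4986, -0.099, 0.1578]
tool_rot: [0.0, -0.092, 0.996, -0.0]
contact_force: [-0.3, -0.1, 4.7]
gripper_width: 0.451
grasp_force: 8.9
```

```bash
python3 -m jog '[[0,0,0,0],[0,0,0,0],[0,0,-0.3,0],[0,0,-0.8,0],[0,0,-1.5,0],[0,0,-2.4,0],[0,0,-3.4,0],[0,0,-4.4,0],[0,0,-5.4,0],[0,0,-6.4,0],[0,0,-7.2,0],[0,0,-7.8,0],[0,0,-8,0],[0,0,-8,0],[0,0,-8,0]]' 0.14
python3 - <<'E'
from h import *
go(.447,-.3208,.237,14.1)
for n in('scene','top'):
    X=pts(cam(n)); z=X[...,2]; m=(abs(X[...,0]-.447)<.05)&(abs(X[...,1]+.3205)<.06)&(z>.068)&(z<.09); q=X[m]
    r=cv2.minAreaRect(q[:,:2].astype(np.float32)*1000); print(len(q),r,np.median(q,0))
    t=q[q[:,2]>.077]; print(len(t),t.mean(0), t[:,2].max())
E
```

```text
t: 4.73
eef_pos: [0.498, -0.0989, 0.237]
tool_rot: [-0.0, -0.092, 0.996, 0.0]
contact_force: [0.6, 0.3, -1.1]
gripper_width: 0.435
grasp_force: 11.6
shift [ 9.080e+00 -2.088e+01  1.000e-02] spin -0.06184027149913908 cur yaw -169.44
83 ((446.526123046875, -321.827880859375), (25.21240997314453, 6.513144016265869), 10.200844764709473) [ 0.44612906 -0.32175847  0.07581549]
34 [ 0.44643981 -0.32150309  0.07989305] 0.08275976876038116
16 ((447.4643859863281, -320.0815124511719), (23.44628143310547, 1.8154597282409668), 12.639810562133789) [ 0.44644613 -0.31971117  0.07952318]
11 [ 0.44752004 -0.32014148  0.08044197] 0.08334542533766198
```

```bash
python3 -m jog '[[0.4,-1,0,0],[1.2,-2.8,0,-0.01],[2.3,-5.3,0,-0.02],[3.5,-8,0,-0.03],[4.7,-10.8,0,-0.04],[5.9,-13.6,0,-0.05],[7,-16.2,0,-0.06],[8,-18.4,0,-0.06],[8.7,-20,0,-0.06],[9.08,-20.88,0,-0.06],[9.08,-20.88,0,-0.06],[9.08,-20.88,0,-0.06],[9.08,-20.88,0,-0.06]]'
python3 - <<'E'
from h import *
go(.447,-.3208,.237,14.1)
s=cam('scene');d=cam('wrist')
cv2.imwrite('pics/w2.png',cv2.resize(d['pixels'][:,:,::-1],(800,600)))
P=pts(d);z=P[...,2]
m=(abs(P[...,0]-.447)<.05)&(abs(P[...,1]+.3205)<.06)
for a,b in ((.07,.09),(.055,.066),(.165,.175),(.19,.21),(.21,.235),(.235,.29)):
    q=P[m&(z>a)&(z<b)]
    if len(q)>5:
        r=cv2.minAreaRect(q[:,:2].astype(np.float32)*1000); print(a,b,len(q),np.round(r[0],1),np.round(r[1],1),round(r[2],1),np.round(np.median(q,0),4))
Q=pts(s);z=Q[...,2]
m=(abs(Q[...,0]-.447)<.06)&(abs(Q[...,1]+.3205)<.06)&(z>.15)&(z<.26)
for a,b in ((.175,.187),(.19,.21),(.21,.226)):
    q=Q[m&(z>a)&(z<b)]
    if len(q)>5:
        r=cv2.minAreaRect(q[:,:2].astype(np.float32)*1000); print('s',a,b,len(q),np.round(r[0],1),np.round(r[1],1),round(r[2],1),np.round(q.min(0),4))
cv2.imwrite('pics/s2.png',cv2.resize(s['pixels'][80:280,220:420,::-1],(600,600),interpolation=cv2.INTER_CUBIC))
E
```

```text
t: 5.92
eef_pos: [0.4476, -0.3194, 0.237]
tool_rot: [-0.0, -0.123, 0.992, 0.001]
contact_force: [-0.6, -0.1, -0.7]
gripper_width: 0.434
grasp_force: 11.6
shift [ 0.09 -0.12 -0.  ] spin -0.0001745873083187161 cur yaw -165.91
0.07 0.09 40 [ 444.2 -320.7] [20.   1.1] 14.1 [ 0.4433 -0.3209  0.0812]
0.055 0.066 1420 [ 446.3 -320.6] [41.8 90.1] 14.7 [ 0.4445 -0.3234  0.0619]
0.21 0.235 1752 [ 448.3 -318.5] [63.5 15.2] 14.6 [ 0.4375 -0.3205  0.2256]
0.235 0.29 7805 [ 446.7 -318.4] [ 27.2 101.9] 14.3 [ 0.4438 -0.3192  0.2731]
s 0.175 0.187 20 [ 445.7 -317. ] [14.6  4.2] 8.0 [ 0.4386 -0.3196  0.1816]
s 0.19 0.21 109 [ 446.4 -317.9] [25.8 14.7] 12.7 [ 0.4324 -0.3277  0.1902]
s 0.21 0.226 224 [ 446.8 -319.3] [62.6 16.2] 14.3 [ 0.4153 -0.3304  0.2102]
```

View pics/w2.png

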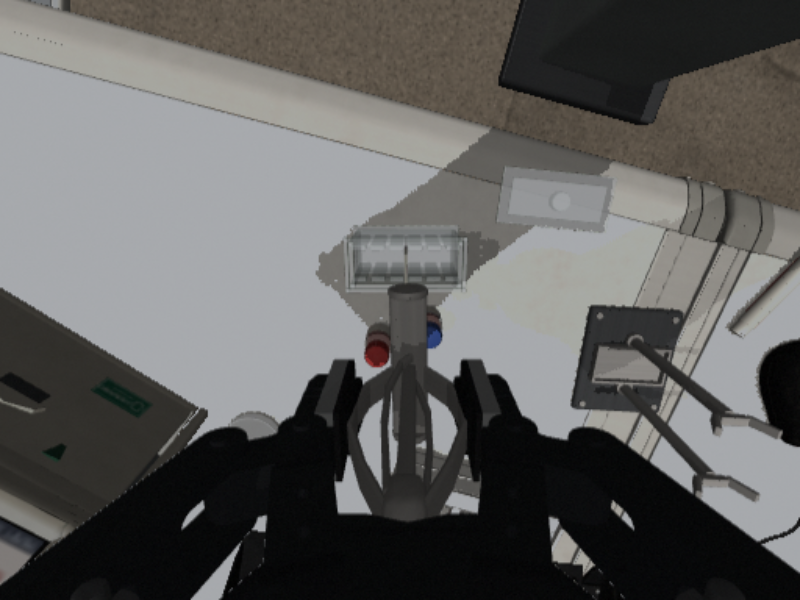

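View pics/s2.png

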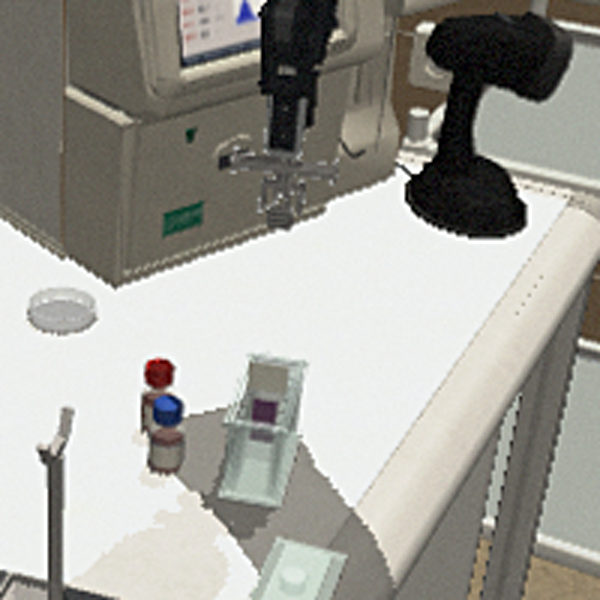

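The wrist view shows the forceps upright and centred between the fingers, with the jar ahead at (405,258). The scene view shows the jaws shut above the jar at (282,205) and the slide standing at (268,380). Next I squeeze them open and let the arm settle.

```bash
python3 -m jog '[[0,0,0,0],[0,0,0,0],[0,0,0,0],[0,0,0,0],[0,0,0,0],[0,0,0,0],[0,0,0,0]]' 0.44 40
python3 - <<'E'
from h import *
go(.447,-.3208,.237,14.3)
d=cam('wrist');s=cam('scene')
P=pts(d);z=P[...,2]
m=(abs(P[...,0]-.447)<.05)&(abs(P[...,1]+.3205)<.06)
for a,b in ((.07,.09),(.055,.066),(.2,.235)):
    q=P[m&(z>a)&(z<b)]
    r=cv2.minAreaRect(q[:,:2].astype(np.float32)*1000); print(a,b,len(q),np.round(r[0],1),np.round(r[1],1),round(r[2],1),np.round(np.median(q,0),4),np.percentile(q[:,2],90))
Q=pts(s);z=Q[...,2]
m=(abs(Q[...,0]-.447)<.06)&(abs(Q[...,1]+.3205)<.06)&(z>.15)&(z<.26)
for a,b in ((.165,.185),(.185,.2),(.2,.226)):
    q=Q[m&(z>a)&(z<b)]
    if len(q)>5:
        r=cv2.minAreaRect(q[:,:2].astype(np.float32)*1000); print('s',a,b,len(q),np.round(r[0],1),np.round(r[1],1),round(r[2],1),np.round(q.min(0),4))
cv2.imwrite('pics/s3.png',cv2.resize(s['pixels'][90:180,270:360,::-1],(600,600),interpolation=cv2.INTER_CUBIC))
E
```

```text
t: 6.6
eef_pos: [0.4471, -0.3208, 0.2373]
tool_rot: [-0.0, -0.122, 0.993, 0.0]
contact_force: [-0.2, -0.7, -1.3]
gripper_width: 0.286
grasp_force: 22.8
shift [0.01 0.   0.03] spin -0.005412306828510246 cur yaw -166.01
0.07 0.09 38 [ 443.5 -321.3] [18.6  1.1] 14.0 [ 0.4429 -0.3214  0.0813] 0.08256751610083851
0.055 0.066 1432 [ 446.5 -320.5] [41.6 89.9] 14.4 [ 0.4436 -0.3214  0.0619] 0.06300418148428723
0.2 0.235 1656 [ 447.1 -319.1] [63.5 22.1] 8.8 [ 0.4351 -0.323   0.2259] 0.22797626208959654
s 0.165 0.185 8 [ 441.8 -317.9] [20.7  9.3] 61.8 [ 0.4395 -0.3293  0.1833]
s 0.185 0.2 104 [ 444.9 -319.3] [21.6 23.4] 85.8 [ 0.4333 -0.3307  0.1853]
s 0.2 0.226 245 [ 445.7 -320. ] [62.  22.6] 9.2 [ 0.4147 -0.3359  0.2001]
```

View pics/s3.png

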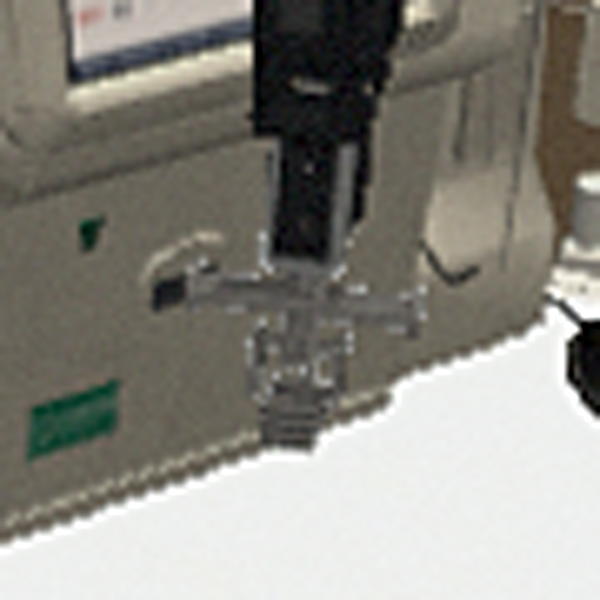

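The jaws stand parted below the bar at about (290,430), and the opening of 24.3 mm at 22.8 N agrees with that. I lower to just above the slide.

```bash
python3 -m jog '[[0,-0.05,0.4,0],[0,-0.05,1.2,0],[0,-0.05,2.3,0],[0,-0.05,3.5,0],[0,-0.05,4.7,0],[0,-0.05,5.9,0],[0,-0.05,7,0],[0,-0.05,8,0],[0,-0.05,8.7,0],[0,-0.05,9.2,0],[0,-0.05,9.5,0],[0,-0.05,9.5,0],[0,-0.05,9.5,0],[0,-0.05,9.5,0]]'
python3 - <<'E'
from h import *
d=cam('scene'); w=cam('wrist')
a=cv2.resize(d['pixels'][160:260,260:360,::-1],(400,400),interpolation=cv2.INTER_CUBIC)
b=cv2.resize(w['pixels'][110:260,180:330,::-1],(400,400),interpolation=cv2.INTER_CUBIC)
cv2.imwrite('pics/pre.png',np.hstack([a,b]))
P=pts(w);z=P[...,2]
m=(abs(P[...,0]-.447)<.05)&(abs(P[...,1]+.3205)<.06)
for a,b in ((.055,.066),(.12,.14)):
    q=P[m&(z>a)&(z<b)]
    r=cv2.minAreaRect(q[:,:2].astype(np.float32)*1000); print(a,b,len(q),np.round(r[0],1),np.round(r[1],1),round(r[2],1),np.round(np.median(q,0),4))
E
```

```text
t: 7.87
eef_pos: [0.4476, -0.3216, 0.1428]
tool_rot: [0.0, -0.122, 0.993, -0.0]
contact_force: [-0.4, 0.9, -2.0]
gripper_width: 0.285
grasp_force: 22.7
0.055 0.066 2554 [ 446.7 -320.4] [41.9 89.9] 14.2 [ 0.4431 -0.3273  0.062 ]
0.12 0.14 1578 [ 447.9 -320.1] [64.1 19.7] 10.5 [ 0.4345 -0.3237  0.1315]
```

View pics/pre.png

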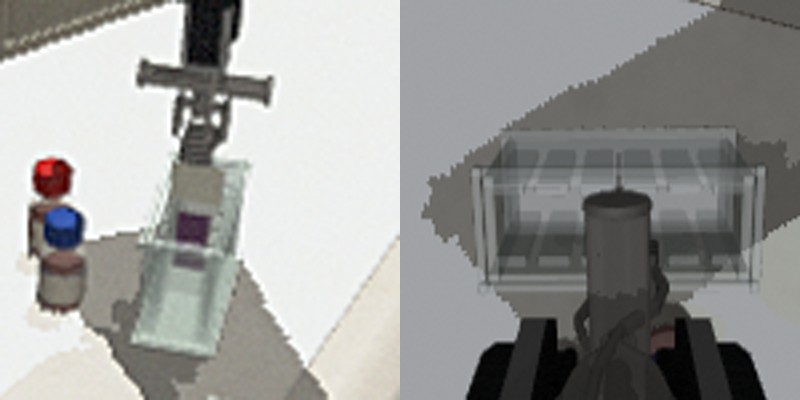

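The scene crop shows the parted jaws directly above the white slide top at (195,165). The wrist crop has the slide edge (618,165) in line with the forceps disc (617,205), so it is aligned. Now I feel for the stop.

```bash
python3 -m jog '[[0,0,0.3,0],[0,0,0.6,0],[0,0,0.9,0],[0,0,1.1,0],[0,0,1.2,0],[0,0,1.2,0],[0,0,1.2,0]]'|grep -E 'eef|force'; for i in 1; do python3 -m jog '[[0,0,0.1,0],[0,0,0.1,0],[0,0,0.1,0]]'|grep -E 'eef|force';done; python3 -m jog '[[0,0,0.1,0],[0,0,0.1,0],[0,0,0.1,0]]'|grep -E 'eef|force'
```

```text
eef_pos: [0.4472, -0.3213, 0.1302]
contact_force: [0.5, 0.4, -0.0]
grasp_force: 22.7
eef_pos: [0.4473, -0.3213, 0.1293]
contact_force: [0.1, -0.5, -0.2]
grasp_force: 22.7
eef_pos: [0.4473, -0.3213, 0.1282]
contact_force: [0.2, -0.4, -1.1]
grasp_force: 22.7
```

```bash
python3 -m jog '[[0,0,0.05,0],[0,0,0.1,0],[0,0,0.1,0],[0,0,0.1,0]]'|grep -E 'eef|contact'; python3 -m jog '[[0,0,0.05,0],[0,0,0.1,0],[0,0,0.1,0],[0,0,0.1,0]]'|grep -E 'eef|contact'
```

```text
eef_pos: [0.4472, -0.3213, 0.1272]
contact_force: [0.4, 0.5, -0.7]
eef_pos: [0.4473, -0.3213, 0.1263]
contact_force: [-0.5, -0.2, -0.8]
```

```bash
python3 -m jog '[[0,0,0.05,0],[0,0,0.1,0],[0,0,0.1,0],[0,0,0.1,0]]'|grep -E 'eef|contact'
```

```text
eef_pos: [0.4473, -0.3213, 0.1252]
contact_force: [0.7, 0.8, -1.7]
```

```bash
python3 -m jog '[[0,0,0.05,0],[0,0,0.1,0],[0,0,0.1,0],[0,0,0.1,0]]'|grep -E 'eef|contact'
```

```text
eef_pos: [0.4476, -0.3216, 0.1247]
contact_force: [-0.0, -0.3, 3.0]
```

```bash
python3 -m jog '[[0,0,0.05,0],[0,0,0.1,0],[0,0,0.1,0],[0,0,0.1,0]]'|grep -E 'eef|contact'
```

```text
eef_pos: [0.4482, -0.3221, 0.1243]
contact_force: [0.1, -0.1, 6.6]
```

```bash
python3 -m jog '[[0,0,-0.02,0],[0,0,-0.02,0]]'|grep -E 'eef|contact'; python3 -m jog '[[0,0,0,0],[0,0,0,0],[0,0,0,0]]' 0.37|grep -E 'eef|contact|gr'
```

```text
eef_pos: [0.448, -0.322, 0.1244]
contact_force: [-0.8, 0.1, 6.6]
eef_pos: [0.4481, -0.322, 0.1244]
contact_force: [-0.4, -0.2, 7.0]
gripper_width: 0.316
grasp_force: 20.0
```

```bash
python3 -m jog '[[0,0,-0.03,0],[0,0,-0.03,0],[0,0,-0.03,0]]' 0.32|grep -E 'eef|contact|gr'
```

```text
eef_pos: [0.448, -0.3219, 0.1245]
contact_force: [0.1, 0.4, 6.2]
gripper_width: 0.343
grasp_force: 18.8
```

```bash
python3 -m jog '[[0,0,0,0],[0,0,0,0],[0,0,0,0]]' 0.28|grep -E 'eef|contact|gr'
```

```text
eef_pos: [0.448, -0.3219, 0.1246]
contact_force: [-0.1, 0.1, 6.1]
gripper_width: 0.361
grasp_force: 17.7
```

```bash
python3 -m jog '[[0,0,0,0],[0,0,0,0],[0,0,0,0]]' 0.22|grep -E 'eef|contact|gr';python3 -m jog '[[0,0,0,0],[0,0,0,0],[0,0,0,0],[0,0,0,0]]' 0.14|grep -E 'eef|contact|gr'
```

```text
eef_pos: [0.448, -0.322, 0.1246]
contact_force: [-0.9, -0.4, 6.2]
gripper_width: 0.392
grasp_force: 15.1
eef_pos: [0.448, -0.3219, 0.1245]
contact_force: [-0.6, -0.4, 5.7]
gripper_width: 0.43
grasp_force: 10.6
```

```bash
python3 -m jog '[[0,0,-0.1,0],[0,0,-0.3,0],[0,0,-0.6,0],[0,0,-1,0],[0,0,-1.5,0],[0,0,-2.1,0],[0,0,-2.8,0],[0,0,-3.6,0],[0,0,-4.5,0],[0,0,-5.5,0],[0,0,-6.5,0],[0,0,-7.6,0],[0,0,-8.8,0],[0,0,-10,0],[0,0,-11.2,0],[0,0,-12.4,0],[0,0,-13.6,0],[0,0,-14.8,0],[0,0,-15.8,0],[0,0,-16.6,0]]'; python3 -m jog '[[0,0,-0.5,0],[0,0,-0.9,0],[0,0,-0.9,0],[0,0,-0.9,0]]'
python3 - <<'E'
from h import *
go(.4984,-.0989,.30,10.56)
d=cam('scene');w=cam('wrist');t=cam('top')
a=cv2.resize(d['pixels'][60:260,220:420,::-1],(400,400),interpolation=cv2.INTER_CUBIC)
b=cv2.resize(w['pixels'][110:310,160:360,::-1],(400,400),interpolation=cv2.INTER_CUBIC)
cv2.imwrite('pics/lift.png',np.hstack([a,b]))
E
```

```text
t: 13.88
eef_pos: [0.4474, -0.3214, 0.2913]
tool_rot: [0.001, -0.122, 0.993, -0.0]
contact_force: [-0.5, 0.2, -0.7]
gripper_width: 0.429
grasp_force: 11.4
t: 14.22
eef_pos: [0.4472, -0.3212, 0.2985]
tool_rot: [-0.0, -0.122, 0.993, 0.0]
contact_force: [0.1, -0.1, -2.0]
gripper_width: 0.426
grasp_force: 11.4
shift [-10.34  20.33  -0.14] spin 0.05997100144776853 cur yaw -166.0
```

View pics/lift.png

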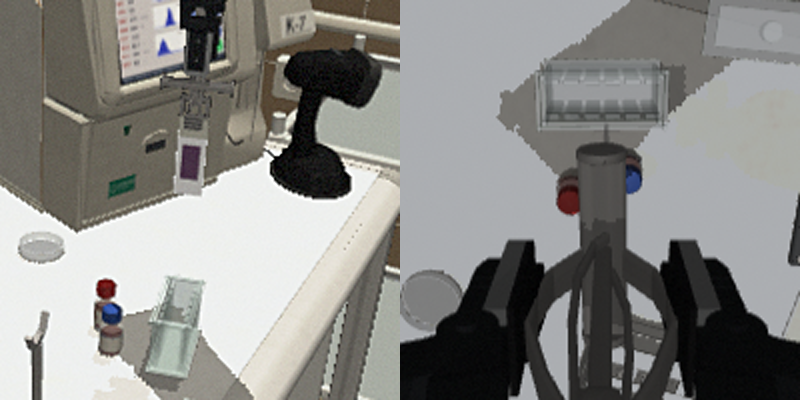

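The slide hangs from the jaws at (190,165), with the jar empty and the vials in place. Now I check how the bar sits relative to the TCP, then carry it back.

```bash
python3 - <<'E'
from h import *
o=bot.get_obs();print(o['eef_pos'])
for n in('wrist','scene'):
    P=pts(load(n));e=o['eef_pos']
    m=(abs(P[...,0]-e[0])<.045)&(abs(P[...,1]-e[1])<.04)&(P[...,2]>e[2]-.024)&(P[...,2]<e[2]-.006)
    q=P[m]; r=cv2.minAreaRect(q[:,:2].astype(np.float32)*1000); print(n,len(q),np.round(r[0],1),np.round(r[1],1),round(r[2],1),np.round(np.median(q,0)-e,4))
E
python3 -m jog '[[-0.4,0.9,0,0],[-1.3,2.6,0,0.01],[-2.5,5,0,0.02],[-3.8,7.6,0,0.03],[-5.2,10.2,0,0.04],[-6.6,12.8,0,0.05],[-7.9,15.4,0,0.06],[-9,17.6,0,0.06],[-9.8,19.2,0,0.06],[-10.25,20.15,0,0.06],[-10.35,20.35,0,0.06],[-10.35,20.35,0,0.06],[-10.35,20.35,0,0.06],[-10.35,20.35,0,0.06],[-10.35,20.35,0,0.06]]'
python3 - <<'E'
from h import *
go(.4984,-.0989,.30,10.6)
d=cam('wrist')
P=pts(d);e=bot.get_obs()['eef_pos'];z=P[...,2]
c=(abs(P[...,0]-.4975)<.07)&(abs(P[...,1]+.0985)<.07)
for l,m in (('bar',c&(z>e[2]-.024)&(z<e[2]-.006)),('base',c&(z>.005)&(z<.011)),('saddle',c&(z>.136)&(z<.156))):
    q=P[m]; r=cv2.minAreaRect(q[:,:2].astype(np.float32)*1000); print(l,len(q),np.round(r[0],1),np.round(r[1],1),round(r[2],1),np.round(np.median(q,0),4))
E
```

```text
[ 0.44698754 -0.32107842  0.29815439]
wrist 1648 [ 447.4 -319.9] [63.4 14.4] 14.9 [-0.012  -0.0015 -0.0114]
scene 255 [ 446.4 -320.6] [62.8 16.8] 13.7 [-0.0015  0.0021 -0.0118]
t: 15.62
eef_pos: [0.4982, -0.1002, 0.2988]
tool_rot: [-0.0, -0.091, 0.996, -0.0]
contact_force: [0.5, -0.0, -1.3]
gripper_width: 0.427
grasp_force: 11.4
shift [-0.04  0.12 -0.12] spin -0.00315787083695012 cur yaw -169.58
bar 1647 [498.7 -99.6] [63.2 14.5] 10.3 [ 0.4861 -0.1012  0.2874]
base 2667 [498.1 -98. ] [102.9  84.1] 10.4 [ 0.4875 -0.1013  0.0085]
saddle 327 [497.9 -97.8] [52.2 40.4] 10.5 [ 0.4768 -0.0999  0.1452]
```

```bash
python3 -m jog '[[0,0,0.4,0],[0,0,1.2,0],[0,0,2.2,0],[0,0,3.3,0],[0,0,4.4,0],[0,0,5.5,0],[0,0,6.6,0],[0,0,7.7,0],[0,0,8.8,0],[0,0,9.8,0],[0,0,10.7,0],[0,0,11.4,0],[0,0,12,0],[0,0,12.4,0],[0,0,12.4,0],[0,0,12.4,0],[0,0,12.4,0]]'
python3 - <<'E'
from h import *
go(.4984,-.0989,.158,10.6)
d=cam('wrist');s=cam('scene')
P=pts(d);e=bot.get_obs()['eef_pos'];z=P[...,2]
c=(abs(P[...,0]-.4975)<.07)&(abs(P[...,1]+.0985)<.07)
for l,m in (('bar',c&(z>e[2]-.024)&(z<e[2]-.006)),('base',c&(z>.005)&(z<.011))):
    q=P[m]; r=cv2.minAreaRect(q[:,:2].astype(np.float32)*1000); print(l,len(q),np.round(r[0],1),np.round(r[1],1),round(r[2],1),np.round(np.median(q,0),4))
a=cv2.resize(s['pixels'][140:300,170:290,::-1],(450,600),interpolation=cv2.INTER_CUBIC)
cv2.imwrite('pics/over.png',a)
E
```

```text
t: 17.08
eef_pos: [0.4989, -0.0989, 0.1752]
tool_rot: [0.0, -0.092, 0.996, -0.0]
contact_force: [0.2, 0.4, -1.0]
gripper_width: 0.436
grasp_force: 11.4
shift [0.05 0.   1.72] spin -0.0007918495183120376 cur yaw -169.45
bar 1760 [498.9 -96.8] [63.1 40.1] 12.7 [ 0.4853 -0.0999  0.1637]
base 4562 [497.3 -98. ] [102.8  84. ] 10.8 [ 0.4808 -0.1039  0.0086]
```

View pics/over.png

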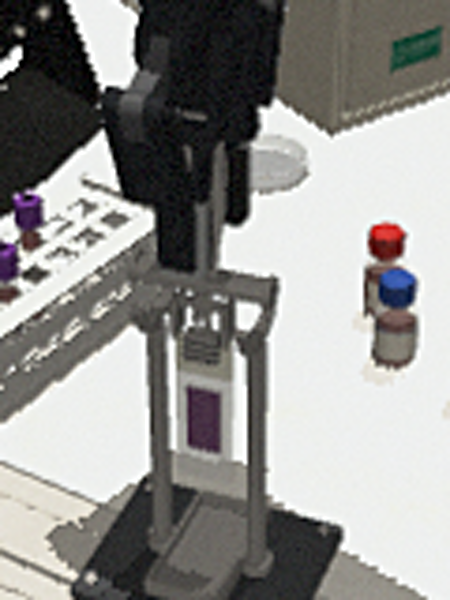

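The bar is just above both saddles at (205,285) and the slide hangs between the posts with clearance. I lower gently.

```bash
python3 -m jog '[[0.05,0,0.2,0],[0.05,0,0.4,0],[0.05,0,0.6,0],[0.05,0,0.8,0],[0.05,0,1,0],[0.05,0,1.2,0],[0.05,0,1.35,0],[0.05,0,1.5,0],[0.05,0,1.6,0],[0.05,0,1.65,0],[0.05,0,1.65,0],[0.05,0,1.65,0]]'; python3 -m jog '[[0,0,0.05,0],[0,0,0.1,0],[0,0,0.1,0],[0,0,0.1,0]]'|grep -E 'eef|contact'
```

```text
t: 18.18
eef_pos: [0.4981, -0.0989, 0.1583]
tool_rot: [0.0, -0.092, 0.996, 0.0]
contact_force: [-0.1, 0.6, -1.0]
gripper_width: 0.431
grasp_force: 11.4
eef_pos: [0.4983, -0.099, 0.1578]
contact_force: [-1.9, -0.6, 4.4]
```

```bash
python3 -m jog '[[0,0,0,0],[0,0,0,0],[0,0,0,0]]' 0.05|grep -E 'eef|contact|gr'; python3 -m jog '[[0,0,0,0],[0,0,0,0],[0,0,0,0]]' -0.1|grep -E 'eef|contact|gr'; python3 -m jog '[[0,0,0,0],[0,0,0,0],[0,0,0,0],[0,0,0,0],[0,0,0,0],[0,0,0,0],[0,0,0,0],[0,0,0,0]]' -0.75
python3 - <<'E'
from h import *
w=cam('wrist');s=cam('scene')
a=cv2.resize(s['pixels'][140:300,170:290,::-1],(450,600),interpolation=cv2.INTER_CUBIC)
cv2.imwrite('pics/rel.png',a)
E
```

```text
eef_pos: [0.4983, -0.099, 0.1577]
contact_force: [-1.9, 0.3, 4.8]
gripper_width: 0.471
grasp_force: 5.6
eef_pos: [0.4979, -0.0988, 0.157]
contact_force: [1.0, -0.5, -1.1]
gripper_width: 0.549
grasp_force: 0.0
t: 19.68
eef_pos: [0.4981, -0.0989, 0.1573]
tool_rot: [0.0, -0.092, 0.996, 0.0]
contact_force: [0.4, 0.0, 0.1]
gripper_width: 0.878
grasp_force: 0.0
```

View pics/rel.png

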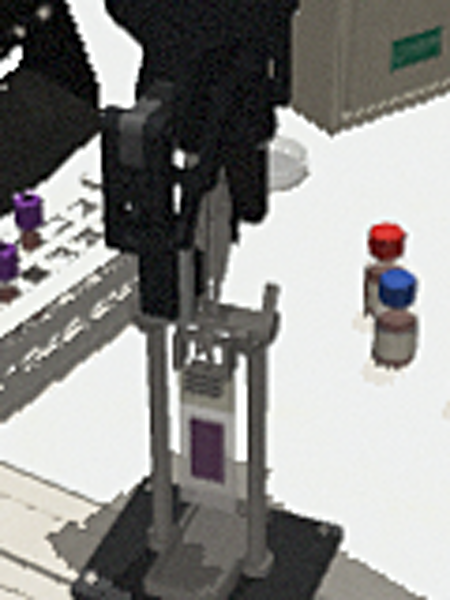

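The forceps are seated in both saddles at (225,325), upright, with the slide hanging at (207,450) and the fingers clear. I retreat straight up and verify numerically.

```bash
python3 -m jog '[[0,0,-0.5,0],[0,0,-1.5,0],[0,0,-2.7,0],[0,0,-4,0],[0,0,-5.3,0],[0,0,-6.6,0],[0,0,-8,0],[0,0,-9.5,0],[0,0,-11,0],[0,0,-12,0],[0,0,-12.5,0],[0,0,-12.5,0],[0,0,-12.5,0],[0,0,-12.5,0]]'
python3 - <<'E'
from h import *
for n in('wrist','scene'):
    P=pts(cam(n));z=P[...,2]
    c=(abs(P[...,0]-.4975)<.06)&(abs(P[...,1]+.0985)<.06)
    for l,a,b in (('bar',.136,.156),('pads',.165,.195),('tail',.21,.227)):
        q=P[c&(z>a)&(z<b)]
        if len(q)>5: r=cv2.minAreaRect(q[:,:2].astype(np.float32)*1000); print(n,l,len(q),np.round(r[0],1),np.round(r[1],1),round(r[2],1),np.round(np.percentile(q[:,2],[50,98]),4))
    c=(abs(P[...,0]-.447)<.06)&(abs(P[...,1]+.32)<.07)&(z>.055)&(z<.066)
    q=P[c]
    if len(q)>5: print('jar',cv2.minAreaRect(q[:,:2].astype(np.float32)*1000))
E
```

```text
t: 20.95
eef_pos: [0.4975, -0.0988, 0.2815]
tool_rot: [-0.001, -0.092, 0.996, 0.0]
contact_force: [0.2, -0.5, -0.4]
gripper_width: 0.877
grasp_force: 0.0
wrist bar 752 [495.6 -98.7] [57.2 40.1] 10.4 [0.1465 0.1551]
wrist pads 366 [498.5 -97.8] [16.3 44.2] 11.5 [0.1852 0.1945]
wrist tail 431 [498.3 -98.1] [13.4 23.3] 8.1 [0.2206 0.2252]
jar ((446.51165771484375, -320.3233642578125), (41.5537223815918, 91.01899719238281), 14.207762718200684)
scene bar 410 [497.5 -98.6] [63.5 39.8] 12.7 [0.1461 0.154 ]
scene pads 311 [498.3 -99.4] [16.6 47. ] 11.7 [0.1804 0.1939]
scene tail 110 [495.9 -96.4] [13.5 16.9] 31.8 [0.2186 0.2252]
jar ((445.9483947753906, -321.93695068359375), (41.32568359375, 93.516357421875), 14.24145221710205)
```

The forceps are seated as before, the tail is at z 0.225, and the jar has not shifted.

```bash
python3 -c "
from station import bot
print(bot.hand_in())"
```

```text
the job is handed in; nothing more can be done
None
```

I handed the job in at about 21 s: the forceps are back upright in both saddles with the slide hanging from the jaws, the slide was pressed with at most about 8 N, the jar is where it was (measured), and the vials look undisturbed in the last picture.

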